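# Put the loose jig hardware back in the organiser

## Robot

A 7-joint arm with a two-finger parallel gripper is mounted at the origin on the work surface. World frame = base frame: x ahead of the robot, y to its left, z up, the work surface at z = 0. Lengths are in m, angles in rad, forces in N, time in s.
With the tool pointing down it reaches from about 0.35 to 0.9 m from the base axis. Payload 8.1 kg.
Tool frame: the origin (TCP) lies midway between the tips of the shut fingers; the grasp point (between the pads) lies 19 mm behind it; z points along the fingers, y is the line along which they close (so a half turn about z gives the same grasp; the last joint's range is limited). The gripper opens to 92 mm and grips with 3 to 60 N. Pads are 19 mm wide; open, the fingers measure 130 mm over their backs; the gripper's body (75 mm by 190 mm) begins 47 mm behind the grasp point.
Start: joints at [1.029, 0.434, 0.025, 1.573, -0.012, 1.134, -0.075], TCP at [0.266, -0.566, 0.227] pointing down, gripper open.
Joint ranges: [-2.62, 2.62], [-0.44, 2.09], [-1.27, 1.32], [0.08, 2.57], [-1.32, 4.46], [0.12, 2], [-2.74, 2.74]. Speed limits (rad/s): [2.22, 2.22, 3.01, 3.01, 3.14, 3.14, 3.14].

## Interface

Orientations are given as a rotation vector (axis times angle).
In Python, from cell import arm gives the robot as it stands.
- The arm moves only by the tool move_arm, never from a script. Its argument "motion" is a list of rows, each an object of numbers: "tx", "ty", "tz": the shift along the tool's x, y, z normalised to -1 to 1, where 1 is 1000 mm; "twist": the turn about the tool's z normalised to -1 to 1, where 1 is pi/2 rad. In form: [{"tx": .., "ty": .., "tz": .., "twist": ..}, ...]. A call has 1 to 12 rows; each row shifts and turns the commanded pose from where the row before left it, along the tool's axes as they then stand; what a row does not reach is not made up. A row lasts 1/10 s, in which the tool goes at most 50 mm and 8.59 degrees, less where a joint would pass 70% of its speed; a pose out of reach is approached as far as the arm can. A call with a number of a shift or a turn outside -1 to 1 is refused whole. A call with a gripper value outside its range is refused whole. "gripper" is the gripper's target within -1 to 1 (shut at 1, half-way at 0, fully open at -1), set as the call begins (left out, the last holds). The fingers move at their own pace and stop on an object; "squeeze" is the grip in N (left out, the last holds). Time passes only in rows, so rows that do not move let the fingers close. It gives the time, the measured TCP pose, the force, the opening and the grip force at its end, in the units of the state.
- arm.observe(): the state, without advancing time (a new reading comes with each control period).
- arm.get_image(name): name is "scene" or "top" or "wrist"; returns the picture (400x640x3 uint8, red, green, blue); there is no depth.
- arm.calibration(name): a dict with "K" (3x3 intrinsics, pixels), "T" (4x4, takes a point from camera to world coordinates). Camera axes: x right, y down, z forward; pixel columns grow to the right and rows downward; lengths in m; the calibration is good to about 2 mm. The wrist camera is an equidistant fisheye: a pixel r from the principal point sees the ray r / f radians off the axis. A picture is of the moment at which its call begins: read the wrist's pose just before it. calibration takes no time and is no camera call; for the wrist camera it gives the pose at the moment of the call.
- arm.sign_off(): hands the job in; it is judged then, once.
Trained networks look in the newest picture that a camera, given by its name, has taken for a name from the list of things; names that differ only in an ending like _2 or _b are one class to them, and where a whole thing is asked for, a point or a joint stands for the part that bears it (a point fixed in the world has none). Each returns a list of dicts, best first, with "conf" (0 to 1); they miss things now and then, are a little off and sometimes report something else, mostly with a low value. They report only what shows in the picture. A call takes as long as a camera call. They do not tell look-alikes from the thing itself.
- arm.look_for(camera, query): "point" ([column, row] as shares, 0 to 1, of the picture: columns of its width, rows of its height, amid what is visible of it).
- arm.regions_of(camera, query): "region" (400x640 bool, what is visible of it) and "point" ([column, row] as shares, 0 to 1, of the picture: columns of its width, rows of its height, amid what is visible of it).
- arm.place_of(camera, query): "point" ([column, row] as shares, 0 to 1, of the picture: columns of its width, rows of its height: a listed point, or the origin of a listed thing).
The state is a dict: "clock": time; "joints": joint angles; "dq": joint speeds; "joint_efforts": joint torques, N m; "position": TCP position; "ee_rot": TCP orientation; "force": force on the tool from outside, world axes, zero at the start; "ft_torque": the same for the moment, N m; "width": opening from 0.0 (shut) to 1.0 (fully open); "gripper_force": force on a finger pad.
Only numpy, scipy, OpenCV 4.12 (cv2) and the standard library are available. Lean on these libraries where they do the work, as an engineer would, in place of code of your own. Each camera call takes 0.05 s, during which the arm holds its last target. There are 200 camera calls.

## Task

Tidy up the loose hardware: put the star knob, the hexagon nut, the rubber foot and the brass fitting back in the organiser, each in the inset box that already holds two of its kind, standing flat and right way up on the floor of the box beside them. Leave the square nut and the round pointer knob where they lie: they have no box there.

Things in the scene. Friction and masses are not known exactly. Their poses are not given: they have to be found in the camera images.
- star_knob: Loose red six-lobed star knob, 42 mm across opposite lobes, 38 mm across opposite hollows, with a small brass cap at the top; 31 mm high, about 45 g. It stands on a steel boss 24 mm wide and 8 mm high; the lobes take up heights 8 to 26 mm. Lobes point along its +x and every 60 degrees from there. It lies on a thin flat mat on the bench. Origin: centre of the underside; z up.
- hex_nut: Loose bright zinc hexagon nut, 36 mm across flats, 21 mm high, round hole, about 110 g. A corner points along its +x and every 60 degrees from there, so the flats face 30 degrees off x. It lies on a thin flat mat on the bench. Origin: centre of the underside; z up.
- rubber_foot: Loose black rubber machine foot, a plain round disc 38 mm in diameter and 20 mm high with a steel washer sunk in its top, about 35 g. It lies on a thin flat mat on the bench. Origin: centre of the underside; z up.
- brass_fitting: Loose brass air-line fitting: a hexagon 30 mm across flats and 13 mm high at the bottom (a corner points along its +x), and above it a round threaded spigot 21 mm in diameter, up to 30 mm above the underside; about 75 g. It lies on a thin flat mat on the bench. Origin: centre of the underside; z up.
- square_nut: Bright zinc SQUARE nut, 36 x 36 mm, 18 mm high, round hole: a look-alike of the hexagon nut for which the organiser has no box. It lies on a thin flat mat on the bench. Origin: centre of the underside; z up.
- pointer_knob: Round red control knob 35 mm in diameter and 26 mm high on a black skirt 45 mm wide, with a white pointer line on its top: a look-alike of the star knob for which the organiser has no box. It lies on a thin flat mat on the bench. Origin: centre of the underside; z up.
- knob_box: Yellow open inset box, 100 x 150 x 40 mm outside (x, y, z), walls 2 mm, fixed in the grey case. Two star knobs (31 mm high) already stand at its +y end; the rest, 96 (x) by 102 mm (y), is empty. Origin: centre of that empty part on the inner floor, z up; walls rise 38 mm above it. The four boxes stand two by two in any order, all turned alike.
- nut_box: Red open inset box, 100 x 150 x 40 mm outside (x, y, z), walls 2 mm, fixed in the grey case. Two hexagon nuts (21 mm high) already stand at its +y end; the rest, 96 (x) by 102 mm (y), is empty. Origin: centre of that empty part on the inner floor, z up; walls rise 38 mm above it. The case is 212 x 312 mm, its rim 46 mm above the bench, its clear lid folded back on the far side.
- foot_box: Green open inset box, 100 x 150 x 40 mm outside (x, y, z), walls 2 mm, fixed in the grey case. Two rubber feet (20 mm high) already stand at its +y end; the rest, 96 (x) by 102 mm (y), is empty. Origin: centre of that empty part on the inner floor, z up; walls rise 38 mm above it. Nothing higher than 60 mm stands between the boxes and the loose pieces.
- fitting_box: Blue open inset box, 100 x 150 x 40 mm outside (x, y, z), walls 2 mm, fixed in the grey case. Two brass fittings (30 mm high) already stand at its +y end; the rest, 96 (x) by 102 mm (y), is empty. Origin: centre of that empty part on the inner floor, z up; walls rise 38 mm above it. A vise, a drill-bit block and a 150 mm oil can stand farther out to the sides.
Not all that is in view belongs to the job. Leave any green or turquoise look-alike of the hex_nut alone.

How it is judged:
By the outcome, as a careful person would: the job done as asked, in the order asked, and still so for the second after the job is handed in, with the robot touching nothing.
It also fails if it takes over 102 s, if anything falls off the work surface, if the arm or the gripper's body presses on something with over 40 N, if the wrist force passes 120 N, or if a joint passes its speed limit or range.

## Working session

There is one attempt and no reset: what is moved stays moved. The work goes in short steps, Python scripts to look and compute and a tool call to move; the robot and the scene stay as the last step left them, time stands still between calls to the robot, and variables do not carry over. Pictures are saved under pics/ and viewed, at most 14 in all, crops included, and the job is handed in when it is done.

Besides the shell and the picture viewer there is one more tool, called after "Emit:" by a JSON object that holds its "op" and its "data", one argument or row to a line. move_arm: Moves the arm, as the interface text tells. Scaled input: -1 to 1 covers 1000 mm each way for a shift and pi/2 rad each way for a turn. Its arguments: {"type":"object","properties":{"motion":{"type":"array","items":{"type":"object","properties":{"tx":{"type":"number"},"ty":{"type":"number"},"tz":{"type":"number"},"twist":{"type":"number"}}}},"gripper":{"type":"number"},"squeeze":{"type":"number"}},"required":["motion"]}

```bash
ls; mkdir -p pics; python3 - <<'E'
from cell import arm
import cv2
print(arm.observe())
for n in("top","scene"):
    im=arm.get_image(n); cv2.imwrite(f"pics/{n}0.png",im[:,:,::-1])
    c=arm.calibration(n); print(n,c["K"],c["T"])
    for q in("star_knob","hex_nut","rubber_foot","brass_fitting","square_nut","pointer_knob","knob_box","nut_box","foot_box","fitting_box"):
        print(q,[(round(r["point"][0]*640),round(r["point"][1]*400),round(r["conf"],2)) for r in arm.place_of(n,q)])
E
```

```text
pics
{'clock': 0.0, 'joints': array([ 1.02939865,  0.43522144,  0.02499274,  1.57410188, -0.01158676,
        1.13398681, -0.07512329]), 'dq': array([-2.27339534e-05, -9.39511848e-04, -6.23933570e-04,  5.13373649e-04,
       -1.11960098e-03,  6.07659062e-04, -1.63597344e-04]), 'joint_efforts': array([-2.31643471e-04, -6.67853236e+01,  9.84905362e-01, -3.14461327e+01,
       -6.04771357e-02,  4.31068288e-02,  1.53213959e-04]), 'position': array([ 0.2652489 , -0.56535871,  0.22594431]), 'ee_rot': array([-3.06486428e+00, -6.83259174e-01,  7.84326099e-04]), 'force': array([0.22901207, 0.39904445, 0.78430934]), 'ft_torque': array([ 0.02717923, -0.0079401 ,  0.0108789 ]), 'gripper_force': 0.0, 'width': 0.997570112750827}
top [[489.40381502   0.         317.10111671]
 [  0.         489.40381502 201.42344182]
 [  0.           0.           1.        ]] [[-0.0161313  -0.97622292  0.21616799  0.2274552 ]
 [-0.99984954  0.01712847  0.00274013 -0.02974815]
 [-0.00637761 -0.21609126 -0.97635234  1.23401272]
 [ 0.          0.          0.          1.        ]]
star_knob [(345, 213, 0.54)]
hex_nut [(
[... 370 characters left out ...]
212, 0.94)]
scene [[437.14818011   0.         326.90802726]
 [  0.         437.14818011 199.00266975]
 [  0.           0.           1.        ]] [[ 0.78125683  0.5135221  -0.35487013  0.83690539]
 [ 0.62399909 -0.65727141  0.42263392 -0.45591012]
 [-0.01621413 -0.55162428 -0.8339351   0.86548614]
 [ 0.          0.          0.          1.        ]]
star_knob [(307, 220, 0.47)]
hex_nut [(220, 333, 0.85), (182, 308, 0.76), (194, 257, 0.72), (228, 228, 0.72), (255, 290, 0.61)]
rubber_foot []
brass_fitting [(330, 283, 0.67)]
square_nut [(286, 255, 0.6)]
pointer_knob [(351, 246, 0.56)]
knob_box [(429, 147, 0.91)]
nut_box [(402, 187, 0.65)]
foot_box [(367, 173, 0.58)]
fitting_box [(397, 129, 0.82)]
```

```bash
python3 - <<'E'
import cv2
im=cv2.imread("pics/top0.png")[130:290,130:500]
cv2.imwrite("pics/top0c.png",cv2.resize(im,None,fx=2.16,fy=2.16,interpolation=cv2.INTER_CUBIC))
E
```

```text
(no output)
```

View pics/top0.png

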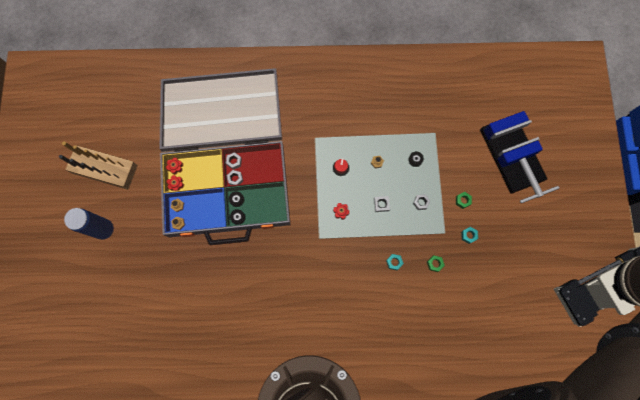

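View pics/top0c.png

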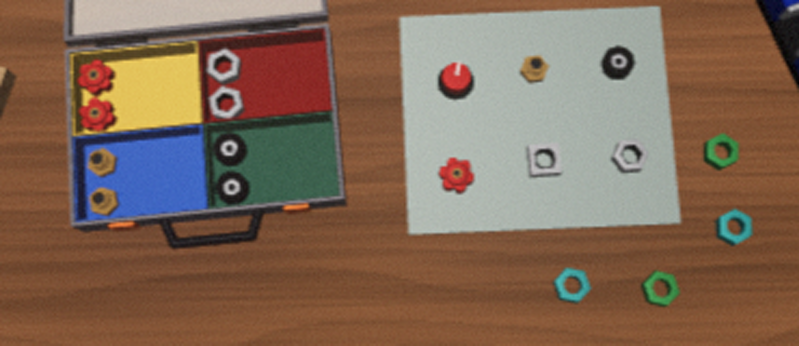

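View pics/scene0.png

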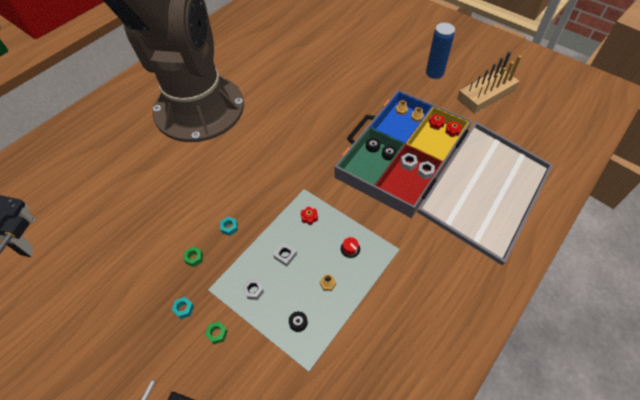

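```bash
cat > h.py <<'E'
import numpy as np, cv2
from scipy.spatial.transform import Rotation as R
from cell import arm
def hit(cam,u,v,z,c=None):
    """pixel -> world point on plane z"""
    c=c or arm.calibration(cam); K,T=c["K"],c["T"]
    a=np.array([(u-K[0,2])/K[0,0],(v-K[1,2])/K[1,1]])
    if cam=="wrist":
        r=np.linalg.norm(a)+1e-9; d=np.r_[a/r*np.sin(r),np.cos(r)]
    else: d=np.r_[a,1]
    d=T[:3,:3]@d; return T[:3,3]+d*(z-T[2,3])/d[2]
def go(p,yaw=None):
    """total moves in tool axes (translate first, then twist); yaw = world angle (deg) of tool y, mod 180"""
    s=arm.observe(); M=R.from_rotvec(s["ee_rot"]).as_matrix(); y=np.degrees(np.arctan2(M[1,1],M[0,1]))
    print("t",round(s["clock"],2),"pos",s["position"].round(4),"yaw",round(y,2),"tilt z",M[:,2].round(3),"q7",s["joints"][6].round(2),"w",round(s["width"],3))
    print("shift units",(M.T@(np.array(p)-s["position"])).round(4),end=" ")
    if yaw is not None:
        d=(yaw-y+90)%180-90; print("twist units",round(-d/90,4),end="")
        M2=M@R.from_rotvec([0,0,-np.radians(d)]).as_matrix(); print(" | shift if twisted first",(M2.T@(np.array(p)-s["position"])).round(4))
E
python3 - <<'E'
from h import *
c=arm.calibration("top")
im=cv2.imread("pics/top0.png")
hsv=cv2.cvtColor(im,cv2.COLOR_BGR2HSV)
for n,u,v,z in[("star",342,211,.02),("hex",421,202,.021),("foot",416,159,.02),("fit",378,161,.02),("sq",381,204,.018),("ptr",341,168,.02),("vise",515,150,.06),("vise2",558,190,.06),
 ("knob",204,173,.008),("nut",264,167,.008),("foot",264,206,.008),("fit",206,212,.008),("caseTL",162,149,.046),("TR",283,142,.046),("BR",289,222,.046),("BL",164,236,.046),("lid",161,80,.02)]:
    print(n,hit("top",u,v,z,c).round(3))
go([.45,-.15,.3],-90)
E
```

```text
star [ 0.47  -0.089  0.02 ]
hex [ 0.49  -0.29   0.021]
foot [ 0.604 -0.284  0.02 ]
fit [ 0.601 -0.186  0.02 ]
sq [ 0.487 -0.188  0.018]
ptr [ 0.583 -0.089  0.02 ]
vise [ 0.611 -0.525  0.06 ]
vise2 [ 0.506 -0.62   0.06 ]
knob [0.58  0.267 0.008]
nut [0.593 0.111 0.008]
foot [0.489 0.11  0.008]
fit [0.476 0.258 0.008]
caseTL [0.634 0.367 0.046]
TR [0.648 0.058 0.046]
BR [0.44  0.044 0.046]
BL [0.41  0.35  0.046]
lid [0.839 0.389 0.02 ]
t 1.1 pos [ 0.2655 -0.5659  0.2267] yaw -64.87 tilt z [ 0. -0. -1.] q7 -0.08 w 0.997
shift units [ 0.3437 -0.2981 -0.0733] twist units 0.2793 | shift if twisted first [ 0.1845 -0.4158 -0.0733]
```

Emit:
{"op": "move_arm", "data": {
  "motion": [
    {"tz": -0.02},
    {"tx": 0.036,"ty": -0.028},
    {"tx": 0.036,"ty": -0.028},
    {"tx": 0.036,"ty": -0.028},
    {"tx": 0.036,"ty": -0.028},
    {"tx": 0.036,"ty": -0.028},
    {"tx": 0.036,"ty": -0.028},
    {"tx": 0.036,"ty": -0.028},
    {"tx": 0.036,"ty": -0.028},
    {"tx": 0.036,"ty": -0.028},
    {"tx": 0.036,"ty": -0.028},
    {"tx": 0.036,"ty": -0.028}
  ]
}}

```text
invalid input
```

Emit:
{"op": "move_arm", "data": {
  "motion": [
    {"twist": 0.07},
    {"twist": 0.07},
    {"twist": 0.07},
    {"twist": 0.07},
    {}
  ]
}}

```text
invalid input
```

```bash
python3 - <<'E'
from h import *
c=arm.calibration("wrist"); im=arm.get_image("wrist"); cv2.imwrite("pics/w1.png",im[:,:,::-1]); np.savez("w1.npz",K=c["K"],T=c["T"])
print(c["K"],c["T"].round(3)); go([.5,-.1,.2],-90)
for q in("star_knob","hex_nut","rubber_foot","brass_fitting","square_nut","pointer_knob"):
    for r in arm.regions_of("wrist",q):
        u,v=r["point"][0]*640,r["point"][1]*400; print(q,round(r["conf"],2),round(u),round(v),hit("wrist",u,v,.02,c).round(4),r["region"].sum())
E
```

```text
[[309.70691629   0.         311.29169798]
 [  0.         309.70691629 198.19578988]
 [  0.           0.           1.        ]] [[ 0.425 -0.872 -0.244  0.333]
 [-0.905 -0.409 -0.114 -0.535]
 [-0.     0.27  -0.963  0.383]
 [ 0.     0.     0.     1.   ]]
t 1.15 pos [ 0.2655 -0.5658  0.2268] yaw -64.86 tilt z [ 0. -0. -1.] q7 -0.08 w 0.998
shift units [ 0.4101 -0.3221  0.0267] twist units 0.2793 | shift if twisted first [ 0.2345 -0.4658  0.0267]
hex_nut 0.95 164 42 [ 0.3457 -0.3252  0.02  ] 670
hex_nut 0.9 108 25 [ 0.3447 -0.2227  0.02  ] 561
```

View pics/w1.png

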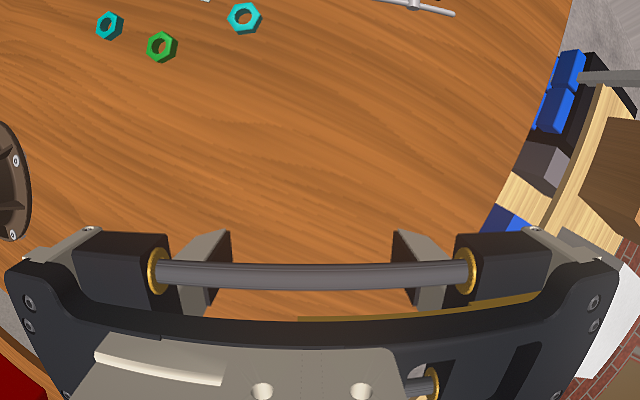

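Emit:
{"op": "move_arm", "data": {
  "motion": [
    {"tx": 0,"ty": 0,"tz": -0.02,"twist": 0},
    {"tx": 0.036,"ty": -0.028,"tz": 0,"twist": 0},
    {"tx": 0.036,"ty": -0.028,"tz": 0,"twist": 0},
    {"tx": 0.036,"ty": -0.028,"tz": 0,"twist": 0},
    {"tx": 0.036,"ty": -0.028,"tz": 0,"twist": 0},
    {"tx": 0.036,"ty": -0.028,"tz": 0,"twist": 0},
    {"tx": 0.036,"ty": -0.028,"tz": 0,"twist": 0},
    {"tx": 0.036,"ty": -0.028,"tz": 0,"twist": 0},
    {"tx": 0.036,"ty": -0.028,"tz": 0,"twist": 0}
  ]
}}

```text
clock: 2.35
position: [0.4317, -0.239, 0.2471]
ee_rot: [3.066, 0.683, 0.001]
force: [1.0, -0.2, 0.4]
width: 1.0
gripper_force: 0.0
```

Emit:
{"op": "move_arm", "data": {
  "motion": [
    {"tx": 0,"ty": 0,"tz": 0,"twist": 0.07},
    {"tx": 0,"ty": 0,"tz": 0,"twist": 0.07},
    {"tx": 0,"ty": 0,"tz": 0,"twist": 0.07},
    {"tx": 0,"ty": 0,"tz": 0,"twist": 0.07},
    {"tx": 0,"ty": 0,"tz": 0,"twist": 0}
  ]
}}

```text
clock: 2.85
position: [0.4312, -0.2406, 0.2469]
ee_rot: [3.141, -0.004, 0.0]
force: [0.0, 0.0, -0.5]
width: 0.996
gripper_force: 0.0
```

```bash
python3 - <<'E'
from h import *
c=arm.calibration("wrist"); im=arm.get_image("wrist"); cv2.imwrite("pics/w2.png",im[:,:,::-1]); np.savez("w2.npz",K=c["K"],T=c["T"])
go([.5,-.1,.2],-90)
for q in("star_knob","hex_nut","rubber_foot","brass_fitting","square_nut","pointer_knob"):
    for r in arm.regions_of("wrist",q):
        u,v=r["point"][0]*640,r["point"][1]*400; print(q,round(r["conf"],2),round(u),round(v),hit("wrist",u,v,.02,c).round(4),r["region"].sum())
E
```

```text
t 2.9 pos [ 0.4312 -0.2406  0.2468] yaw -89.92 tilt z [ 0. -0. -1.] q7 -1.19 w 1.002
shift units [ 0.069  -0.1405  0.0468] twist units 0.0009 | shift if twisted first [ 0.0688 -0.1406  0.0468]
star_knob 0.69 192 145 [ 0.4701 -0.0855  0.02  ] 724
hex_nut 0.93 431 121 [ 0.5007 -0.395   0.02  ] 665
hex_nut 0.87 293 237 [ 0.3442 -0.2162  0.02  ] 627
hex_nut 0.79 439 186 [ 0.4143 -0.4126  0.02  ] 542
hex_nut 0.73 356 125 [ 0.492  -0.2955  0.02  ] 542
hex_nut 0.68 369 239 [ 0.3401 -0.3193  0.02  ] 606
rubber_foot 0.82 346 35 [ 0.6061 -0.2838  0.02  ] 756
brass_fitting 0.83 269 37 [ 0.6035 -0.189   0.02  ] 451
square_nut 0.59 268 123 [ 0.4941 -0.1869  0.02  ] 698
pointer_knob 0.92 198 51 [ 0.5929 -0.0969  0.02  ] 870
```

View pics/w2.png

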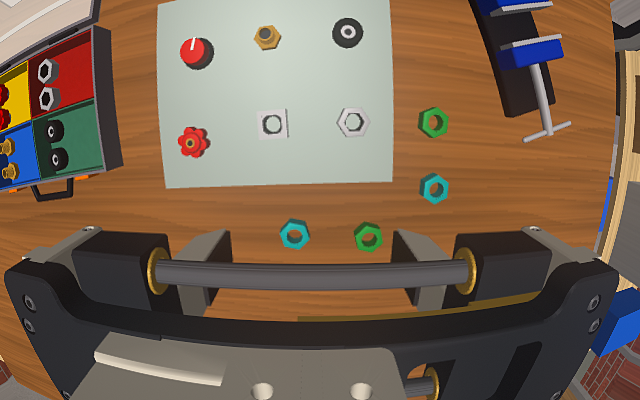

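```bash
cat >> h.py <<'E'
def rect(im,c,x,y,z,half=.035,n=260):
    """top-down view centred on (x,y), world x up, world y left"""
    g=np.linspace(half,-half,n); X,Y=np.meshgrid(x+g,y+g,indexing="ij")
    P=np.stack([X,Y,np.full_like(X,z),np.ones_like(X)],-1)@np.linalg.inv(c["T"]).T
    r=np.hypot(P[...,0],P[...,1]); k=np.arctan2(r,P[...,2])/r*c["K"][0,0]
    return cv2.remap(im,(P[...,0]*k+c["K"][0,2]).astype("f4"),(P[...,1]*k+c["K"][1,2]).astype("f4"),cv2.INTER_CUBIC)
E
python3 - <<'E'
from h import *
im=cv2.imread("pics/w2.png"); f=np.load("w2.npz"); c={k:f[k] for k in f}
t=[rect(im,c,x,y,z) for x,y,z in[(.47,-.0855,.027),(.492,-.2955,.022),(.6035,-.189,.014),(.606,-.284,.021)]]
for a in t: cv2.line(a,(130,0),(130,259),(255,0,255),1);cv2.line(a,(0,130),(259,130),(255,0,255),1)
cv2.imwrite("pics/r2.png",np.vstack([np.hstack(t[:2]),np.hstack(t[2:])]))
E
```

```text
(no output)
```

View pics/r2.png

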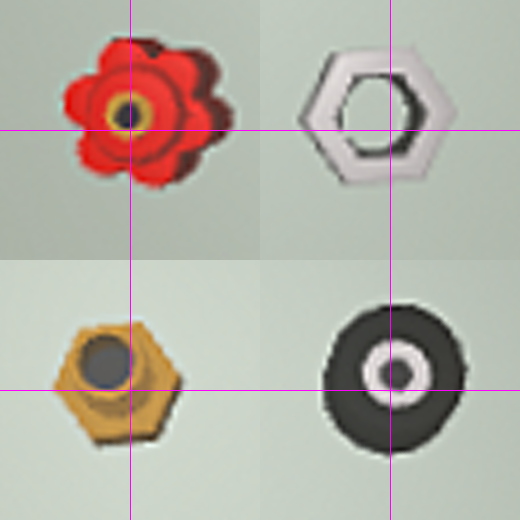

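Emit:
{"op": "move_arm", "data": {
  "motion": [
    {"tx": 0.0086,"ty": -0.0306,"tz": 0.02,"twist": 0},
    {"tx": 0.0086,"ty": -0.0306,"tz": 0.02,"twist": 0},
    {"tx": 0.0086,"ty": -0.0306,"tz": 0.02,"twist": 0},
    {"tx": 0.0086,"ty": -0.0306,"tz": 0.02,"twist": 0},
    {"tx": 0.0086,"ty": -0.0306,"tz": 0.02,"twist": 0},
    {"tx": 0,"ty": 0,"tz": 0.01,"twist": -0.06},
    {"tx": 0,"ty": 0,"tz": 0.01,"twist": -0.06},
    {"tx": 0,"ty": 0,"tz": 0,"twist": -0.06},
    {"tx": 0,"ty": 0,"tz": 0,"twist": 0}
  ],
  "gripper": -0.5,
  "squeeze": 15
}}

```text
clock: 4.1
position: [0.4741, -0.0877, 0.1264]
ee_rot: [-3.11, -0.444, 0.001]
force: [-0.3, -0.3, 0.5]
width: 0.753
gripper_force: 0.0
```

```bash
python3 - <<'E'
from h import *
c=arm.calibration("wrist"); im=arm.get_image("wrist")[:,:,::-1].copy(); cv2.imwrite("pics/w3.png",im)
go([.4743,-.0877,.006],-74)
a=rect(im,c,.4743,-.0877,.027,n=360)
cv2.line(a,(180,0),(180,359),(255,0,255),1);cv2.line(a,(0,180),(359,180),(255,0,255),1)
# case view for yaw, rim plane
b=rect(im,c,.53,.2,.046,half=.18,n=360)
cv2.imwrite("pics/r3.png",np.hstack([a,b]))
E
```

```text
t 4.15 pos [ 0.4743 -0.0878  0.1267] yaw -73.96 tilt z [-0.  0. -1.] q7 -1.33 w 0.751
shift units [ 0.000e+00 -1.000e-04  1.207e-01] twist units 0.0005 | shift if twisted first [ 0.000e+00 -1.000e-04  1.207e-01]
```

View pics/r3.png

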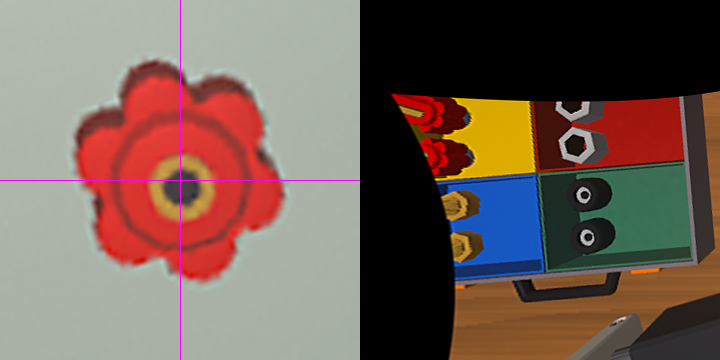

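Emit:
{"op": "move_arm", "data": {
  "motion": [
    {"tx": 0,"ty": 0,"tz": 0.03,"twist": 0},
    {"tx": 0,"ty": 0,"tz": 0.03,"twist": 0},
    {"tx": 0,"ty": 0,"tz": 0.03,"twist": 0},
    {"tx": 0,"ty": 0,"tz": 0.02,"twist": 0},
    {"tx": 0,"ty": 0,"tz": 0.01,"twist": 0},
    {"tx": 0,"ty": 0,"tz": 0,"twist": 0}
  ]
}}

```text
clock: 4.75
position: [0.4738, -0.0877, 0.006]
ee_rot: [-3.111, -0.439, 0.002]
force: [-0.3, 0.1, -0.3]
width: 0.751
gripper_force: 0.0
```

Emit:
{"op": "move_arm", "data": {
  "motion": [
    {"tx": 0,"ty": 0,"tz": 0,"twist": 0},
    {"tx": 0,"ty": 0,"tz": 0,"twist": 0},
    {"tx": 0,"ty": 0,"tz": 0,"twist": 0},
    {"tx": 0,"ty": 0,"tz": 0,"twist": 0},
    {"tx": 0,"ty": 0,"tz": 0,"twist": 0},
    {"tx": 0,"ty": 0,"tz": 0,"twist": 0},
    {"tx": 0,"ty": 0,"tz": 0,"twist": 0},
    {"tx": 0,"ty": 0,"tz": 0,"twist": 0}
  ],
  "gripper": 1,
  "squeeze": 15
}}

```text
clock: 5.55
position: [0.4746, -0.0878, 0.0072]
ee_rot: [3.11, 0.441, 0.001]
force: [-0.7, 0.5, 6.7]
width: 0.415
gripper_force: 15.0
```

Emit:
{"op": "move_arm", "data": {
  "motion": [
    {"tx": 0,"ty": 0,"tz": -0.02,"twist": 0},
    {"tx": 0,"ty": 0,"tz": -0.045,"twist": 0},
    {"tx": 0,"ty": 0,"tz": -0.045,"twist": 0},
    {"tx": 0.022,"ty": -0.034,"tz": -0.01,"twist": 0},
    {"tx": 0.022,"ty": -0.034,"tz": -0.01,"twist": 0},
    {"tx": 0.022,"ty": -0.034,"tz": 0,"twist": 0},
    {"tx": 0.022,"ty": -0.034,"tz": 0,"twist": 0},
    {"tx": 0.022,"ty": -0.034,"tz": 0,"twist": 0},
    {"tx": 0.022,"ty": -0.034,"tz": 0,"twist": 0},
    {"tx": 0.022,"ty": -0.034,"tz": 0,"twist": 0},
    {"tx": 0.022,"ty": -0.034,"tz": 0,"twist": 0},
    {"tx": 0.022,"ty": -0.034,"tz": 0,"twist": 0}
  ]
}}

```text
clock: 6.75
position: [0.5795, 0.2626, 0.1365]
ee_rot: [3.11, 0.441, -0.001]
force: [0.7, -0.3, 0.0]
width: 0.413
gripper_force: 15.0
```

Emit:
{"op": "move_arm", "data": {
  "motion": [
    {"tx": 0,"ty": 0,"tz": 0,"twist": 0.062},
    {"tx": 0,"ty": 0,"tz": 0,"twist": 0.062},
    {"tx": 0,"ty": 0,"tz": 0,"twist": 0}
  ]
}}

```text
clock: 7.05
position: [0.5791, 0.2615, 0.1363]
ee_rot: [3.138, 0.135, -0.001]
force: [-0.1, 0.1, -1.2]
width: 0.412
gripper_force: 15.0
```

```bash
python3 - <<'E'
from h import *
go([.581,.263,.02],-85.2)
c=arm.calibration("wrist"); im=arm.get_image("wrist")[:,:,::-1].copy(); cv2.imwrite("pics/w4.png",im)
b=rect(im,c,.545,.2,.046,half=.18,n=540)
cv2.imwrite("pics/r4.png",np.vstack([b,np.zeros((0,540,3),'u1')]))
for q in("knob_box","nut_box","foot_box","fitting_box"):
  for n,cc in(("wrist",c),):
    for r in arm.place_of(n,q): print(q,round(r["conf"],2),hit(n,r["point"][0]*640,r["point"][1]*400,.008,cc).round(3))
E
```

```text
t 7.05 pos [0.5791 0.2615 0.1363] yaw -85.08 tilt z [-0.001 -0.001 -1.   ] q7 -2.12 w 0.412
shift units [ 0.0022 -0.0014  0.1163] twist units 0.0014 | shift if twisted first [ 0.0021 -0.0014  0.1163]
knob_box 0.62 [0.583 0.262 0.008]
knob_box 0.24 [ 0.594 -0.076  0.008]
nut_box 0.62 [0.598 0.115 0.008]
```

View pics/r4.png

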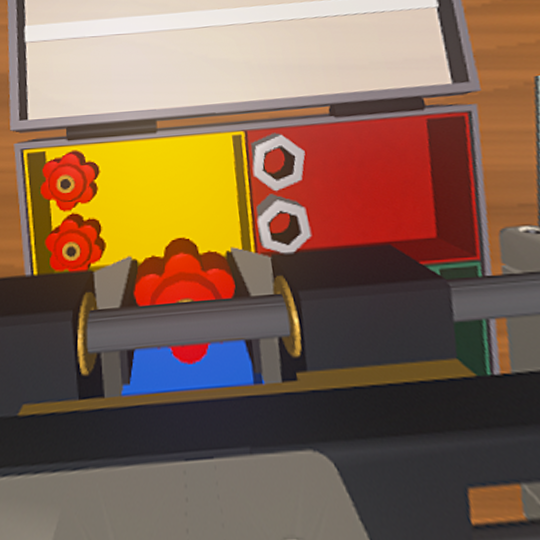

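Emit:
{"op": "move_arm", "data": {
  "motion": [
    {"tx": 0.002,"ty": -0.001,"tz": 0.03,"twist": 0},
    {"tx": 0,"ty": 0,"tz": 0.03,"twist": 0},
    {"tx": 0,"ty": 0,"tz": 0.03,"twist": 0},
    {"tx": 0,"ty": 0,"tz": 0.016,"twist": 0},
    {"tx": 0,"ty": 0,"tz": 0.008,"twist": 0},
    {"tx": 0,"ty": 0,"tz": 0,"twist": 0},
    {"tx": 0,"ty": 0,"tz": 0,"twist": 0}
  ]
}}

```text
clock: 8.0
position: [0.5821, 0.2628, 0.0239]
ee_rot: [-3.138, -0.136, -0.002]
force: [-1.1, -0.6, -0.5]
width: 0.417
gripper_force: 15.0
```

Emit:
{"op": "move_arm", "data": {
  "motion": [
    {"tx": 0,"ty": 0,"tz": 0.002,"twist": 0},
    {"tx": 0,"ty": 0,"tz": 0.002,"twist": 0},
    {"tx": 0,"ty": 0,"tz": 0,"twist": 0}
  ]
}}

```text
clock: 8.3
position: [0.5815, 0.2624, 0.019]
ee_rot: [-3.139, -0.136, -0.001]
force: [-0.6, -0.7, -0.6]
width: 0.407
gripper_force: 15.0
```

Emit:
{"op": "move_arm", "data": {
  "motion": [
    {"tx": 0,"ty": 0,"tz": 0.002,"twist": 0},
    {"tx": 0,"ty": 0,"tz": 0.002,"twist": 0},
    {"tx": 0,"ty": 0,"tz": 0,"twist": 0}
  ]
}}

```text
clock: 8.6
position: [0.5811, 0.2622, 0.0143]
ee_rot: [3.138, 0.136, -0.001]
force: [-0.2, 0.4, -0.7]
width: 0.415
gripper_force: 15.0
```

Emit:
{"op": "move_arm", "data": {
  "motion": [
    {"tx": 0,"ty": 0,"tz": 0.001,"twist": 0},
    {"tx": 0,"ty": 0,"tz": 0,"twist": 0}
  ]
}}

```text
clock: 8.8
position: [0.5812, 0.2624, 0.0136]
ee_rot: [3.139, 0.136, -0.0]
force: [0.6, 0.5, -0.8]
width: 0.414
gripper_force: 15.0
```

Emit:
{"op": "move_arm", "data": {
  "motion": [
    {"tx": 0,"ty": 0,"tz": 0.001,"twist": 0},
    {"tx": 0,"ty": 0,"tz": 0,"twist": 0}
  ]
}}

```text
clock: 9.0
position: [0.5813, 0.2624, 0.0126]
ee_rot: [3.139, 0.136, -0.0]
force: [-0.2, -0.4, -1.1]
width: 0.412
gripper_force: 15.0
```

Emit:
{"op": "move_arm", "data": {
  "motion": [
    {"tx": 0,"ty": 0,"tz": 0.001,"twist": 0},
    {"tx": 0,"ty": 0,"tz": 0,"twist": 0}
  ]
}}

```text
clock: 9.2
position: [0.5812, 0.2624, 0.0116]
ee_rot: [3.139, 0.136, -0.0]
force: [-0.4, 0.9, -0.8]
width: 0.413
gripper_force: 15.0
```

Emit:
{"op": "move_arm", "data": {
  "motion": [
    {"tx": 0,"ty": 0,"tz": 0.001,"twist": 0},
    {"tx": 0,"ty": 0,"tz": 0,"twist": 0}
  ]
}}

```text
clock: 9.4
position: [0.5813, 0.2624, 0.0106]
ee_rot: [3.139, 0.136, -0.0]
force: [0.8, -0.4, 0.5]
width: 0.417
gripper_force: 15.0
```

Emit:
{"op": "move_arm", "data": {
  "motion": [
    {"tx": 0,"ty": 0,"tz": 0.001,"twist": 0},
    {"tx": 0,"ty": 0,"tz": 0,"twist": 0}
  ]
}}

```text
clock: 9.6
position: [0.5814, 0.2624, 0.0103]
ee_rot: [3.139, 0.136, 0.0]
force: [-2.8, -0.4, 6.2]
width: 0.411
gripper_force: 15.0
```

Emit:
{"op": "move_arm", "data": {
  "motion": [
    {"tx": 0,"ty": 0,"tz": 0,"twist": 0},
    {"tx": 0,"ty": 0,"tz": 0,"twist": 0},
    {"tx": 0,"ty": 0,"tz": 0,"twist": 0},
    {"tx": 0,"ty": 0,"tz": 0,"twist": 0},
    {"tx": 0,"ty": 0,"tz": -0.01,"twist": 0},
    {"tx": 0,"ty": 0,"tz": -0.04,"twist": 0},
    {"tx": 0,"ty": 0,"tz": -0.045,"twist": 0},
    {"tx": 0,"ty": 0,"tz": -0.045,"twist": 0}
  ],
  "gripper": -0.1
}}

```text
clock: 10.4
position: [0.581, 0.2623, 0.1518]
ee_rot: [-3.139, -0.137, 0.001]
force: [0.8, 0.3, -0.8]
width: 0.55
gripper_force: 0.0
```

Emit:
{"op": "move_arm", "data": {
  "motion": [
    {"tx": -0.011,"ty": 0.0455,"tz": 0,"twist": 0},
    {"tx": -0.011,"ty": 0.0455,"tz": 0,"twist": 0},
    {"tx": -0.011,"ty": 0.0455,"tz": 0,"twist": 0},
    {"tx": -0.011,"ty": 0.0455,"tz": 0,"twist": 0},
    {"tx": -0.011,"ty": 0.0455,"tz": 0,"twist": 0},
    {"tx": -0.011,"ty": 0.0455,"tz": 0,"twist": 0},
    {"tx": -0.011,"ty": 0.0455,"tz": 0,"twist": 0},
    {"tx": -0.011,"ty": 0.0455,"tz": 0,"twist": 0},
    {"tx": -0.011,"ty": 0.0455,"tz": 0,"twist": 0},
    {"tx": -0.011,"ty": 0.0455,"tz": 0,"twist": 0},
    {"tx": -0.011,"ty": 0.0455,"tz": 0,"twist": 0},
    {"tx": -0.011,"ty": 0.0455,"tz": 0,"twist": 0}
  ],
  "gripper": -0.5
}}

```text
clock: 11.6
position: [0.4968, -0.2948, 0.1507]
ee_rot: [3.138, 0.137, 0.002]
force: [1.8, -0.5, -1.1]
width: 0.749
gripper_force: 0.0
```

Emit:
{"op": "move_arm", "data": {
  "motion": [
    {"tx": 0,"ty": 0,"tz": 0,"twist": -0.081},
    {"tx": 0,"ty": 0,"tz": 0,"twist": -0.081},
    {"tx": 0,"ty": 0,"tz": 0,"twist": -0.081},
    {"tx": 0,"ty": 0,"tz": 0,"twist": -0.08},
    {"tx": 0,"ty": 0,"tz": 0,"twist": 0}
  ]
}}

```text
clock: 12.1
position: [0.4971, -0.2931, 0.1504]
ee_rot: [3.003, 0.922, 0.001]
force: [-0.6, 0.2, -0.3]
width: 0.75
gripper_force: 0.0
```

```bash
python3 - <<'E'
from h import *
go([.496,-.2925,.003],-56)
c=arm.calibration("wrist"); im=arm.get_image("wrist")[:,:,::-1].copy(); cv2.imwrite("pics/w5.png",im)
a=rect(im,c,.496,-.2925,.022,n=400)
cv2.line(a,(200,0),(200,399),(255,0,255),1);cv2.line(a,(0,200),(399,200),(255,0,255),1)
t=cv2.imread("pics/top0.png"); t2=arm.get_image("top")[:,:,::-1]
b=cv2.resize(t2[135:240,155:295],(533,400),interpolation=cv2.INTER_CUBIC)[:, :400]
cv2.imwrite("pics/r5.png",np.hstack([a,b]))
E
```

```text
t 12.1 pos [ 0.4971 -0.2931  0.1504] yaw -55.85 tilt z [ 0.001 -0.    -1.   ] q7 -0.66 w 0.75
shift units [-0.0006 -0.0012  0.1474] twist units 0.0017 | shift if twisted first [-0.0006 -0.0012  0.1474]
```

View pics/r5.png

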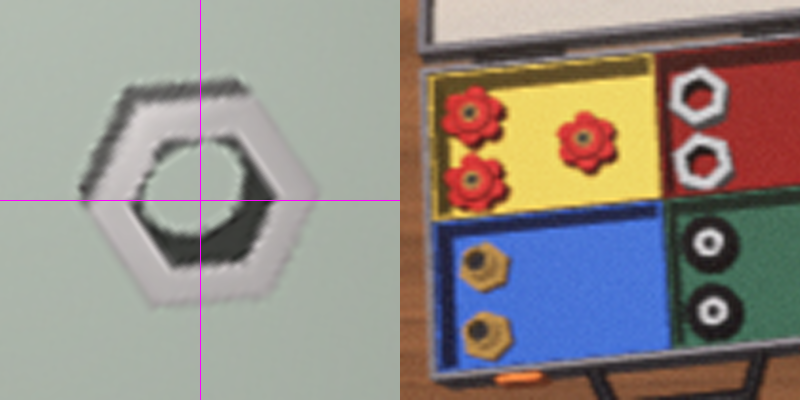

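Emit:
{"op": "move_arm", "data": {
  "motion": [
    {"tx": -0.001,"ty": -0.0007,"tz": 0.035,"twist": 0},
    {"tx": 0,"ty": 0,"tz": 0.035,"twist": 0},
    {"tx": 0,"ty": 0,"tz": 0.035,"twist": 0},
    {"tx": 0,"ty": 0,"tz": 0.025,"twist": 0},
    {"tx": 0,"ty": 0,"tz": 0.012,"twist": 0},
    {"tx": 0,"ty": 0,"tz": 0.005,"twist": 0},
    {"tx": 0,"ty": 0,"tz": 0,"twist": 0}
  ]
}}

```text
clock: 12.9
position: [0.4961, -0.2929, 0.0038]
ee_rot: [3.004, 0.917, -0.0]
force: [0.7, -0.9, 0.3]
width: 0.753
gripper_force: 0.0
```

Emit:
{"op": "move_arm", "data": {
  "motion": [
    {"tx": 0,"ty": 0,"tz": 0,"twist": 0},
    {"tx": 0,"ty": 0,"tz": 0,"twist": 0},
    {"tx": 0,"ty": 0,"tz": 0,"twist": 0},
    {"tx": 0,"ty": 0,"tz": 0,"twist": 0},
    {"tx": 0,"ty": 0,"tz": 0,"twist": 0},
    {"tx": 0,"ty": 0,"tz": 0,"twist": 0},
    {"tx": 0,"ty": 0,"tz": 0,"twist": 0},
    {"tx": 0,"ty": 0,"tz": 0,"twist": 0}
  ],
  "gripper": 1,
  "squeeze": 25
}}

```text
clock: 13.7
position: [0.4964, -0.293, 0.0034]
ee_rot: [3.004, 0.919, 0.001]
force: [-1.2, 1.2, 6.0]
width: 0.393
gripper_force: 25.8
```

Emit:
{"op": "move_arm", "data": {
  "motion": [
    {"tx": 0,"ty": 0,"tz": -0.03,"twist": 0},
    {"tx": 0,"ty": 0,"tz": -0.045,"twist": 0},
    {"tx": 0,"ty": 0,"tz": -0.045,"twist": 0},
    {"tx": 0.034,"ty": -0.031,"tz": -0.01,"twist": 0},
    {"tx": 0.034,"ty": -0.031,"tz": -0.01,"twist": 0},
    {"tx": 0.034,"ty": -0.031,"tz": 0,"twist": 0},
    {"tx": 0.034,"ty": -0.031,"tz": 0,"twist": 0},
    {"tx": 0.034,"ty": -0.031,"tz": 0,"twist": 0},
    {"tx": 0.034,"ty": -0.031,"tz": 0,"twist": 0},
    {"tx": 0.034,"ty": -0.031,"tz": 0,"twist": 0},
    {"tx": 0.034,"ty": -0.031,"tz": 0,"twist": 0},
    {"tx": 0.034,"ty": -0.031,"tz": 0,"twist": 0}
  ]
}}

```text
clock: 14.9
position: [0.5934, 0.1112, 0.1427]
ee_rot: [3.004, 0.919, -0.0]
force: [0.8, 1.1, -1.8]
width: 0.392
gripper_force: 25.0
```

Emit:
{"op": "move_arm", "data": {
  "motion": [
    {"tx": 0,"ty": 0,"tz": 0,"twist": 0.081},
    {"tx": 0,"ty": 0,"tz": 0,"twist": 0.081},
    {"tx": 0,"ty": 0,"tz": 0,"twist": 0.081},
    {"tx": 0,"ty": 0,"tz": 0,"twist": 0.081},
    {"tx": 0,"ty": 0,"tz": 0,"twist": 0}
  ]
}}

```text
clock: 15.4
position: [0.5931, 0.1096, 0.1426]
ee_rot: [3.138, 0.131, -0.001]
force: [-0.9, 0.0, -1.0]
width: 0.391
gripper_force: 25.0
```

```bash
python3 - <<'E'
from h import *
go([.594,.1105,.010],-85.2)
E
```

```text
t 15.4 pos [0.5931 0.1096 0.1426] yaw -85.23 tilt z [-0. -0. -1.] q7 -1.86 w 0.391
shift units [ 0.001  -0.0009  0.1326] twist units -0.0003 | shift if twisted first [ 0.001  -0.0009  0.1326]
```

Down to about 3 mm above contact, then in 1 mm steps.

Emit:
{"op": "move_arm", "data": {
  "motion": [
    {"tx": 0.001,"ty": -0.001,"tz": 0.035,"twist": 0},
    {"tx": 0,"ty": 0,"tz": 0.035,"twist": 0},
    {"tx": 0,"ty": 0,"tz": 0.03,"twist": 0},
    {"tx": 0,"ty": 0,"tz": 0.02,"twist": 0},
    {"tx": 0,"ty": 0,"tz": 0.008,"twist": 0},
    {"tx": 0,"ty": 0,"tz": 0.004,"twist": 0},
    {"tx": 0,"ty": 0,"tz": 0.001,"twist": 0},
    {"tx": 0,"ty": 0,"tz": 0.001,"twist": 0},
    {"tx": 0,"ty": 0,"tz": 0,"twist": 0}
  ]
}}

```text
clock: 16.3
position: [0.5949, 0.1107, 0.0096]
ee_rot: [-3.138, -0.134, -0.002]
force: [0.4, 0.1, -1.4]
width: 0.389
gripper_force: 25.0
```

Emit:
{"op": "move_arm", "data": {
  "motion": [
    {"tx": 0,"ty": 0,"tz": 0.001,"twist": 0},
    {"tx": 0,"ty": 0,"tz": 0,"twist": 0}
  ]
}}

```text
clock: 16.5
position: [0.5944, 0.1106, 0.0081]
ee_rot: [-3.139, -0.134, -0.001]
force: [-0.4, 0.3, -1.4]
width: 0.39
gripper_force: 25.0
```

Emit:
{"op": "move_arm", "data": {
  "motion": [
    {"tx": 0,"ty": 0,"tz": 0.001,"twist": 0},
    {"tx": 0,"ty": 0,"tz": 0,"twist": 0}
  ]
}}

```text
clock: 16.7
position: [0.5942, 0.1106, 0.0067]
ee_rot: [3.139, 0.134, -0.0]
force: [0.1, -0.2, -1.0]
width: 0.387
gripper_force: 25.0
```

Emit:
{"op": "move_arm", "data": {
  "motion": [
    {"tx": 0,"ty": 0,"tz": 0.001,"twist": 0},
    {"tx": 0,"ty": 0,"tz": 0,"twist": 0}
  ]
}}

```text
clock: 16.9
position: [0.5943, 0.1106, 0.0064]
ee_rot: [3.139, 0.134, 0.0]
force: [-2.0, -1.4, 7.1]
width: 0.394
gripper_force: 28.2
```

Emit:
{"op": "move_arm", "data": {
  "motion": [
    {"tx": 0,"ty": 0,"tz": 0,"twist": 0},
    {"tx": 0,"ty": 0,"tz": 0,"twist": 0},
    {"tx": 0,"ty": 0,"tz": 0,"twist": 0},
    {"tx": 0,"ty": 0,"tz": 0,"twist": 0},
    {"tx": 0,"ty": 0,"tz": -0.01,"twist": 0},
    {"tx": 0,"ty": 0,"tz": -0.04,"twist": 0},
    {"tx": 0,"ty": 0,"tz": -0.045,"twist": 0},
    {"tx": 0,"ty": 0,"tz": -0.045,"twist": 0}
  ],
  "gripper": -0.1
}}

```text
clock: 17.7
position: [0.5937, 0.1103, 0.1475]
ee_rot: [3.139, 0.134, -0.001]
force: [0.6, -0.3, -0.6]
width: 0.547
gripper_force: 0.0
```

Emit:
{"op": "move_arm", "data": {
  "motion": [
    {"tx": -0.002,"ty": 0.044,"tz": 0,"twist": 0},
    {"tx": -0.002,"ty": 0.044,"tz": 0,"twist": 0},
    {"tx": -0.002,"ty": 0.044,"tz": 0,"twist": 0},
    {"tx": -0.002,"ty": 0.044,"tz": 0,"twist": 0},
    {"tx": -0.002,"ty": 0.044,"tz": 0,"twist": 0},
    {"tx": -0.002,"ty": 0.044,"tz": 0,"twist": 0},
    {"tx": -0.002,"ty": 0.044,"tz": 0,"twist": 0},
    {"tx": -0.002,"ty": 0.044,"tz": 0,"twist": 0},
    {"tx": -0.002,"ty": 0.044,"tz": 0,"twist": 0},
    {"tx": 0,"ty": 0,"tz": 0,"twist": 0}
  ],
  "gripper": -0.5
}}

```text
clock: 18.7
position: [0.6076, -0.295, 0.1458]
ee_rot: [3.134, 0.118, -0.002]
force: [-1.9, -0.6, -0.3]
width: 0.748
gripper_force: 0.0
```

```bash
python3 - <<'E'
from h import *
go([.609,-.2853,.003],-85.2)
c=arm.calibration("wrist"); im=arm.get_image("wrist")[:,:,::-1].copy(); cv2.imwrite("pics/w6.png",im)
a=rect(im,c,.609,-.2853,.021,n=400)
cv2.line(a,(200,0),(200,399),(255,0,255),1);cv2.line(a,(0,200),(399,200),(255,0,255),1)
t2=arm.get_image("top")[:,:,::-1]
b=cv2.resize(t2[135:240,190:295],(400,400),interpolation=cv2.INTER_CUBIC)
cv2.imwrite("pics/r6.png",np.hstack([a,b]))
E
```

```text
t 18.7 pos [ 0.6076 -0.295   0.1458] yaw -85.68 tilt z [-0.001 -0.005 -1.   ] q7 -1.2 w 0.748
shift units [ 0.0023 -0.0102  0.1428] twist units -0.0053 | shift if twisted first [ 0.0024 -0.0102  0.1428]
```

View pics/r6.png

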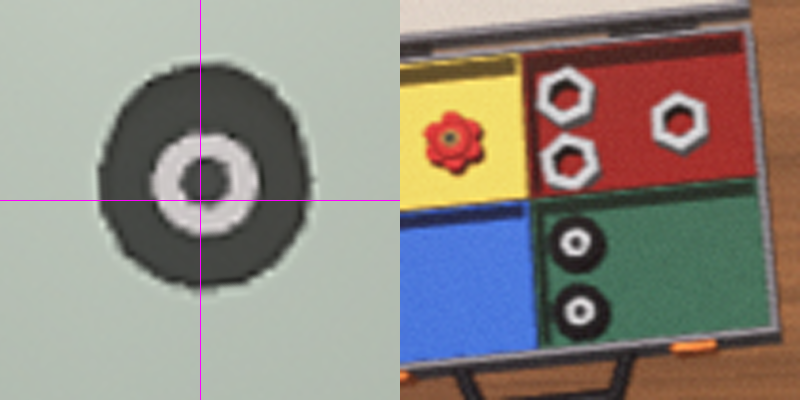

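Emit:
{"op": "move_arm", "data": {
  "motion": [
    {"tx": 0,"ty": 0,"tz": 0.02,"twist": 0},
    {"tx": 0,"ty": 0,"tz": 0,"twist": 0},
    {"tx": 0,"ty": 0,"tz": 0,"twist": 0}
  ]
}}

```text
clock: 19.1
position: [0.61, -0.2838, 0.1259]
ee_rot: [-3.138, -0.137, 0.001]
force: [0.6, -0.5, 0.1]
width: 0.748
gripper_force: 0.0
```

```bash
python3 - <<'E'
from h import *
go([.6115,-.2862,.003],-85.2)
c=arm.calibration("wrist"); im=arm.get_image("wrist")[:,:,::-1].copy()
a=rect(im,c,.6115,-.2862,.021,n=400)
_,m=cv2.threshold(cv2.cvtColor(a,cv2.COLOR_BGR2GRAY),110,255,cv2.THRESH_BINARY_INV)
k=max(cv2.findContours(m,cv2.RETR_EXTERNAL,0x2)[0],key=cv2.contourArea); print(cv2.boundingRect(k),"px .175mm")
E
```

```text
t 19.1 pos [ 0.61   -0.2838  0.1259] yaw -85.01 tilt z [-0.001  0.001 -1.   ] q7 -1.2 w 0.748
shift units [0.0014 0.0026 0.1229] twist units 0.0022 | shift if twisted first [0.0014 0.0026 0.1229]
(93, 76, 212, 229) px .175mm
```

Emit:
{"op": "move_arm", "data": {
  "motion": [
    {"tx": 0.0017,"ty": 0.0025,"tz": 0.03,"twist": 0},
    {"tx": 0,"ty": 0,"tz": 0.035,"twist": 0},
    {"tx": 0,"ty": 0,"tz": 0.035,"twist": 0},
    {"tx": 0,"ty": 0,"tz": 0.016,"twist": 0},
    {"tx": 0,"ty": 0,"tz": 0.006,"twist": 0},
    {"tx": 0,"ty": 0,"tz": 0,"twist": 0}
  ]
}}

```text
clock: 19.75
position: [0.6123, -0.2876, 0.0048]
ee_rot: [3.139, 0.135, 0.0]
force: [0.5, 0.4, -0.0]
width: 0.752
gripper_force: 0.0
```

Emit:
{"op": "move_arm", "data": {
  "motion": [
    {"tx": 0,"ty": 0,"tz": 0,"twist": 0},
    {"tx": 0,"ty": 0,"tz": 0,"twist": 0},
    {"tx": 0,"ty": 0,"tz": 0,"twist": 0},
    {"tx": 0,"ty": 0,"tz": 0,"twist": 0},
    {"tx": 0,"ty": 0,"tz": 0,"twist": 0},
    {"tx": 0,"ty": 0,"tz": 0,"twist": 0},
    {"tx": 0,"ty": 0,"tz": 0,"twist": 0},
    {"tx": 0,"ty": 0,"tz": 0,"twist": 0}
  ],
  "gripper": 1,
  "squeeze": 15
}}

```text
clock: 20.55
position: [0.6121, -0.2879, 0.0041]
ee_rot: [3.139, 0.134, 0.001]
force: [-1.3, 0.2, 4.9]
width: 0.406
gripper_force: 15.0
```

Emit:
{"op": "move_arm", "data": {
  "motion": [
    {"tx": 0,"ty": 0,"tz": -0.03,"twist": 0},
    {"tx": 0,"ty": 0,"tz": -0.045,"twist": 0},
    {"tx": 0,"ty": 0,"tz": -0.045,"twist": 0},
    {"tx": -0.0096,"ty": -0.0443,"tz": -0.01,"twist": 0},
    {"tx": -0.0096,"ty": -0.0443,"tz": 0,"twist": 0},
    {"tx": -0.0096,"ty": -0.0443,"tz": 0,"twist": 0},
    {"tx": -0.0096,"ty": -0.0443,"tz": 0,"twist": 0},
    {"tx": -0.0096,"ty": -0.0443,"tz": 0,"twist": 0},
    {"tx": -0.0096,"ty": -0.0443,"tz": 0,"twist": 0},
    {"tx": -0.0096,"ty": -0.0443,"tz": 0,"twist": 0},
    {"tx": -0.0096,"ty": -0.0443,"tz": 0,"twist": 0},
    {"tx": -0.0096,"ty": -0.0443,"tz": 0,"twist": 0}
  ]
}}

```text
clock: 21.75
position: [0.491, 0.1035, 0.1336]
ee_rot: [3.139, 0.134, -0.0]
force: [0.8, 0.7, -0.5]
width: 0.408
gripper_force: 15.0
```

Emit:
{"op": "move_arm", "data": {
  "motion": [
    {"tx": 0,"ty": 0,"tz": 0,"twist": 0},
    {"tx": 0,"ty": 0,"tz": 0,"twist": 0},
    {"tx": 0,"ty": 0,"tz": 0,"twist": 0}
  ]
}}

```text
clock: 22.05
position: [0.4921, 0.1008, 0.1335]
ee_rot: [3.138, 0.132, -0.0]
force: [0.9, 0.0, -0.6]
width: 0.406
gripper_force: 15.0
```

```bash
python3 - <<'E'
from h import *
go([.4924,.102,.010],-85.2)
E
```

```text
t 22.05 pos [0.4921 0.1008 0.1335] yaw -85.19 tilt z [-0.    -0.001 -1.   ] q7 -1.91 w 0.406
shift units [ 0.0004 -0.0013  0.1235] twist units 0.0001 | shift if twisted first [ 0.0004 -0.0013  0.1235]
```

Emit:
{"op": "move_arm", "data": {
  "motion": [
    {"tx": 0,"ty": -0.001,"tz": 0.035,"twist": 0},
    {"tx": 0,"ty": 0,"tz": 0.035,"twist": 0},
    {"tx": 0,"ty": 0,"tz": 0.03,"twist": 0},
    {"tx": 0,"ty": 0,"tz": 0.014,"twist": 0},
    {"tx": 0,"ty": 0,"tz": 0.006,"twist": 0},
    {"tx": 0,"ty": 0,"tz": 0.003,"twist": 0},
    {"tx": 0,"ty": 0,"tz": 0.001,"twist": 0},
    {"tx": 0,"ty": 0,"tz": 0,"twist": 0},
    {"tx": 0,"ty": 0,"tz": 0,"twist": 0}
  ]
}}

```text
clock: 22.95
position: [0.4924, 0.1031, 0.0105]
ee_rot: [-3.139, -0.133, -0.002]
force: [-0.1, 0.4, -0.3]
width: 0.407
gripper_force: 15.0
```

Emit:
{"op": "move_arm", "data": {
  "motion": [
    {"tx": 0,"ty": 0,"tz": 0.001,"twist": 0},
    {"tx": 0,"ty": 0,"tz": 0,"twist": 0}
  ]
}}

```text
clock: 23.15
position: [0.4919, 0.1031, 0.009]
ee_rot: [-3.139, -0.134, -0.001]
force: [0.5, -0.7, 0.2]
width: 0.41
gripper_force: 15.0
```

Emit:
{"op": "move_arm", "data": {
  "motion": [
    {"tx": 0,"ty": 0,"tz": 0.001,"twist": 0},
    {"tx": 0,"ty": 0,"tz": 0,"twist": 0}
  ]
}}

```text
clock: 23.35
position: [0.4917, 0.1031, 0.0077]
ee_rot: [3.139, 0.134, -0.0]
force: [0.0, -1.1, -0.7]
width: 0.41
gripper_force: 15.0
```

Emit:
{"op": "move_arm", "data": {
  "motion": [
    {"tx": 0,"ty": 0,"tz": 0.001,"twist": 0},
    {"tx": 0,"ty": 0,"tz": 0,"twist": 0}
  ]
}}

```text
clock: 23.55
position: [0.4919, 0.1031, 0.007]
ee_rot: [3.139, 0.134, 0.0]
force: [-1.8, 1.0, 4.7]
width: 0.412
gripper_force: 15.0
```

Emit:
{"op": "move_arm", "data": {
  "motion": [
    {"tx": 0,"ty": 0,"tz": 0,"twist": 0},
    {"tx": 0,"ty": 0,"tz": 0,"twist": 0},
    {"tx": 0,"ty": 0,"tz": 0,"twist": 0},
    {"tx": 0,"ty": 0,"tz": 0,"twist": 0},
    {"tx": 0,"ty": 0,"tz": -0.01,"twist": 0},
    {"tx": 0,"ty": 0,"tz": -0.04,"twist": 0},
    {"tx": 0,"ty": 0,"tz": -0.045,"twist": 0},
    {"tx": 0,"ty": 0,"tz": -0.045,"twist": 0}
  ],
  "gripper": -0.1
}}

```text
clock: 24.35
position: [0.4912, 0.103, 0.1488]
ee_rot: [-3.139, -0.134, 0.001]
force: [1.6, 0.3, -0.6]
width: 0.549
gripper_force: 0.0
```

Emit:
{"op": "move_arm", "data": {
  "motion": [
    {"tx": 0.0127,"ty": 0.0425,"tz": 0,"twist": 0},
    {"tx": 0.0127,"ty": 0.0425,"tz": 0,"twist": 0},
    {"tx": 0.0127,"ty": 0.0425,"tz": 0,"twist": 0},
    {"tx": 0.0127,"ty": 0.0425,"tz": 0,"twist": 0},
    {"tx": 0.0127,"ty": 0.0425,"tz": 0,"twist": 0},
    {"tx": 0.0127,"ty": 0.0425,"tz": 0,"twist": 0},
    {"tx": 0.0127,"ty": 0.0425,"tz": 0,"twist": 0},
    {"tx": 0,"ty": 0,"tz": 0,"twist": 0},
    {"tx": 0,"ty": 0,"tz": 0,"twist": 0},
    {"tx": 0,"ty": 0,"tz": 0,"twist": 0}
  ]
}}

```text
clock: 25.35
position: [0.6055, -0.1842, 0.147]
ee_rot: [-3.138, -0.136, 0.0]
force: [-0.2, 0.3, -1.2]
width: 0.551
gripper_force: 0.0
```

```bash
python3 - <<'E'
from h import *
go([.6054,-.1858,.017],-85.2)
c=arm.calibration("wrist"); im=arm.get_image("wrist")[:,:,::-1].copy()
a=rect(im,c,.6054,-.1858,.031,n=400); a2=rect(im,c,.6054,-.1858,.014,n=400)
for a_ in(a,a2):
    cv2.line(a_,(200,0),(200,399),(255,0,255),1);cv2.line(a_,(0,200),(399,200),(255,0,255),1)
t2=arm.get_image("top")[:,:,::-1]
cv2.imwrite("pics/r7.png",np.hstack([a,a2])); cv2.imwrite("pics/t7.png",t2)
E
```

```text
t 25.35 pos [ 0.6055 -0.1842  0.147 ] yaw -85.03 tilt z [-0.     0.001 -1.   ] q7 -1.35 w 0.551
shift units [-0.0002  0.0018  0.13  ] twist units 0.0019 | shift if twisted first [-0.0002  0.0018  0.13  ]
```

View pics/r7.png

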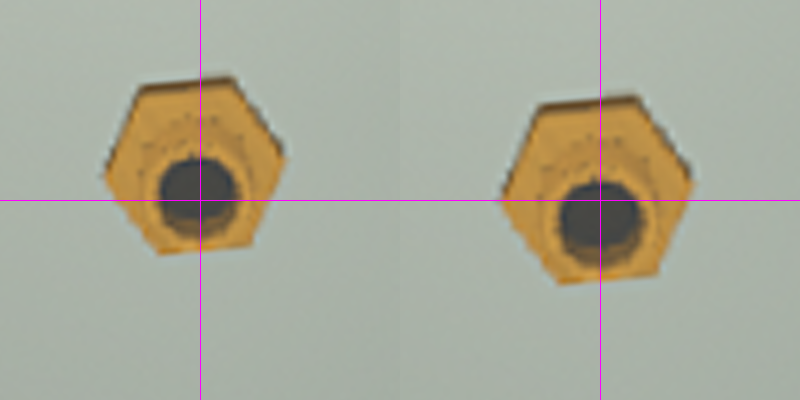

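Emit:
{"op": "move_arm", "data": {
  "motion": [
    {"tx": 0.0007,"ty": 0.0014,"tz": 0.035,"twist": 0},
    {"tx": 0,"ty": 0,"tz": 0.035,"twist": 0},
    {"tx": 0,"ty": 0,"tz": 0.035,"twist": 0},
    {"tx": 0,"ty": 0,"tz": 0.018,"twist": 0},
    {"tx": 0,"ty": 0,"tz": 0.007,"twist": 0},
    {"tx": 0,"ty": 0,"tz": 0,"twist": 0}
  ]
}}

```text
clock: 26.05
position: [0.6062, -0.186, 0.0163]
ee_rot: [-3.138, -0.136, 0.002]
force: [1.1, 0.7, 0.1]
width: 0.544
gripper_force: 0.0
```

Emit:
{"op": "move_arm", "data": {
  "motion": [
    {"tx": 0,"ty": 0,"tz": 0,"twist": 0},
    {"tx": 0,"ty": 0,"tz": 0,"twist": 0},
    {"tx": 0,"ty": 0,"tz": 0,"twist": 0},
    {"tx": 0,"ty": 0,"tz": 0,"twist": 0},
    {"tx": 0,"ty": 0,"tz": 0,"twist": 0},
    {"tx": 0,"ty": 0,"tz": 0,"twist": 0},
    {"tx": 0,"ty": 0,"tz": 0,"twist": 0},
    {"tx": 0,"ty": 0,"tz": 0,"twist": 0}
  ],
  "gripper": 1,
  "squeeze": 25
}}

```text
clock: 26.85
position: [0.6069, -0.1872, 0.0174]
ee_rot: [3.139, 0.134, 0.001]
force: [-1.6, 0.9, 5.8]
width: 0.219
gripper_force: 25.0
```

Emit:
{"op": "move_arm", "data": {
  "motion": [
    {"tx": 0,"ty": 0,"tz": -0.03,"twist": 0},
    {"tx": 0,"ty": 0,"tz": -0.045,"twist": 0},
    {"tx": 0,"ty": 0,"tz": -0.045,"twist": 0},
    {"tx": -0.009,"ty": -0.045,"tz": 0,"twist": 0},
    {"tx": -0.009,"ty": -0.045,"tz": 0,"twist": 0},
    {"tx": -0.009,"ty": -0.045,"tz": 0,"twist": 0},
    {"tx": -0.009,"ty": -0.045,"tz": 0,"twist": 0},
    {"tx": -0.009,"ty": -0.045,"tz": 0,"twist": 0},
    {"tx": -0.009,"ty": -0.045,"tz": 0,"twist": 0},
    {"tx": -0.009,"ty": -0.045,"tz": 0,"twist": 0},
    {"tx": -0.009,"ty": -0.045,"tz": 0,"twist": 0},
    {"tx": -0.009,"ty": -0.045,"tz": 0,"twist": 0}
  ]
}}

```text
clock: 28.05
position: [0.4905, 0.211, 0.1368]
ee_rot: [3.139, 0.134, 0.0]
force: [0.6, 0.1, -0.2]
width: 0.22
gripper_force: 25.0
```

Emit:
{"op": "move_arm", "data": {
  "motion": [
    {"tx": -0.009,"ty": -0.045,"tz": 0,"twist": 0},
    {"tx": 0,"ty": 0,"tz": 0,"twist": 0},
    {"tx": 0,"ty": 0,"tz": 0,"twist": 0},
    {"tx": 0,"ty": 0,"tz": 0,"twist": 0}
  ]
}}

```text
clock: 28.45
position: [0.4788, 0.2523, 0.1365]
ee_rot: [3.138, 0.132, -0.0]
force: [1.2, 0.2, -1.3]
width: 0.221
gripper_force: 25.0
```

```bash
python3 - <<'E'
from h import *
go([.480,.2535,.0205],-85.2)
im=arm.get_image("wrist")[:,:,::-1]; s=arm.get_image("scene")[:,:,::-1]
cv2.imwrite("pics/w8.png",np.hstack([im[150:400,120:520],cv2.resize(s[80:220,330:560],(400,250),interpolation=cv2.INTER_CUBIC)]))
E
```

```text
t 28.45 pos [0.4788 0.2523 0.1365] yaw -85.19 tilt z [-0.    -0.001 -1.   ] q7 -2.2 w 0.221
shift units [ 0.0013 -0.0013  0.116 ] twist units 0.0002 | shift if twisted first [ 0.0013 -0.0013  0.116 ]
```

View pics/w8.png

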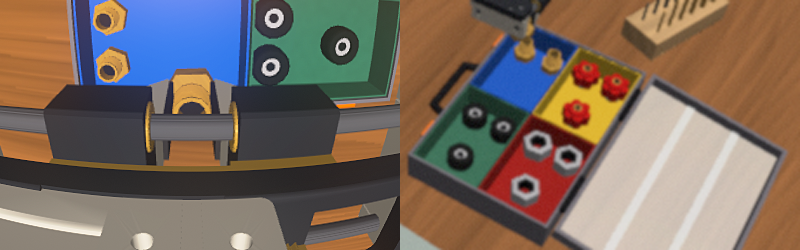

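Emit:
{"op": "move_arm", "data": {
  "motion": [
    {"tx": 0.001,"ty": -0.001,"tz": 0.035,"twist": 0},
    {"tx": 0,"ty": 0,"tz": 0.035,"twist": 0},
    {"tx": 0,"ty": 0,"tz": 0.025,"twist": 0},
    {"tx": 0,"ty": 0,"tz": 0.01,"twist": 0},
    {"tx": 0,"ty": 0,"tz": 0.005,"twist": 0},
    {"tx": 0,"ty": 0,"tz": 0.002,"twist": 0},
    {"tx": 0,"ty": 0,"tz": 0.001,"twist": 0},
    {"tx": 0,"ty": 0,"tz": 0,"twist": 0},
    {"tx": 0,"ty": 0,"tz": 0,"twist": 0}
  ]
}}

```text
clock: 29.45
position: [0.4799, 0.2549, 0.0245]
ee_rot: [-3.138, -0.134, -0.002]
force: [-0.5, -0.8, -0.7]
width: 0.22
gripper_force: 25.0
```

Emit:
{"op": "move_arm", "data": {
  "motion": [
    {"tx": 0,"ty": 0,"tz": 0.001,"twist": 0},
    {"tx": 0,"ty": 0,"tz": 0,"twist": 0}
  ]
}}

```text
clock: 29.65
position: [0.4795, 0.2547, 0.0229]
ee_rot: [-3.139, -0.134, -0.001]
force: [0.5, -0.0, -1.2]
width: 0.222
gripper_force: 25.0
```

Emit:
{"op": "move_arm", "data": {
  "motion": [
    {"tx": 0,"ty": 0,"tz": 0.001,"twist": 0},
    {"tx": 0,"ty": 0,"tz": 0,"twist": 0}
  ]
}}

```text
clock: 29.85
position: [0.4793, 0.2546, 0.0216]
ee_rot: [3.139, 0.134, -0.0]
force: [1.2, -0.3, 0.5]
width: 0.219
gripper_force: 25.0
```

Emit:
{"op": "move_arm", "data": {
  "motion": [
    {"tx": 0,"ty": 0,"tz": 0.001,"twist": 0},
    {"tx": 0,"ty": 0,"tz": 0,"twist": 0}
  ]
}}

```text
clock: 30.05
position: [0.4794, 0.2546, 0.0206]
ee_rot: [3.139, 0.134, -0.0]
force: [0.3, 0.1, -0.5]
width: 0.221
gripper_force: 25.0
```

Emit:
{"op": "move_arm", "data": {
  "motion": [
    {"tx": 0,"ty": 0,"tz": 0.001,"twist": 0},
    {"tx": 0,"ty": 0,"tz": 0,"twist": 0}
  ]
}}

```text
clock: 30.25
position: [0.4795, 0.2547, 0.0203]
ee_rot: [3.139, 0.134, 0.0]
force: [-1.9, -2.1, 8.6]
width: 0.219
gripper_force: 25.0
```

Contact; release, lift, back off clear of the case.

Emit:
{"op": "move_arm", "data": {
  "motion": [
    {"tx": 0,"ty": 0,"tz": 0,"twist": 0},
    {"tx": 0,"ty": 0,"tz": 0,"twist": 0},
    {"tx": 0,"ty": 0,"tz": 0,"twist": 0},
    {"tx": 0,"ty": 0,"tz": 0,"twist": 0},
    {"tx": 0,"ty": 0,"tz": -0.01,"twist": 0},
    {"tx": 0,"ty": 0,"tz": -0.04,"twist": 0},
    {"tx": 0,"ty": 0,"tz": -0.045,"twist": 0},
    {"tx": 0,"ty": 0,"tz": -0.045,"twist": 0},
    {"tx": 0,"ty": 0,"tz": -0.03,"twist": 0}
  ],
  "gripper": 0.2
}}

```text
clock: 31.15
position: [0.48, 0.2553, 0.1938]
ee_rot: [-3.137, -0.134, -0.005]
force: [-0.1, 0.0, -0.3]
width: 0.402
gripper_force: 0.0
```

Emit:
{"op": "move_arm", "data": {
  "motion": [
    {"tx": 0,"ty": 0.04,"tz": 0,"twist": 0},
    {"tx": 0,"ty": 0.04,"tz": 0,"twist": 0},
    {"tx": 0,"ty": 0.04,"tz": 0,"twist": 0},
    {"tx": 0,"ty": 0.04,"tz": 0,"twist": 0},
    {"tx": 0,"ty": 0.04,"tz": 0,"twist": 0},
    {"tx": 0,"ty": 0.04,"tz": 0,"twist": 0},
    {"tx": 0,"ty": 0.04,"tz": 0,"twist": 0},
    {"tx": 0,"ty": 0,"tz": 0,"twist": 0},
    {"tx": 0,"ty": 0,"tz": 0,"twist": 0},
    {"tx": 0,"ty": 0,"tz": 0,"twist": 0}
  ]
}}

```text
clock: 32.15
position: [0.5033, -0.0232, 0.1901]
ee_rot: [-3.138, -0.136, -0.001]
force: [-0.5, 0.6, 0.6]
width: 0.399
gripper_force: 0.0
```

```bash
python3 - <<'E'
from h import *
t=arm.get_image("top")[:,:,::-1]; s=arm.get_image("scene")[:,:,::-1]
cv2.imwrite("pics/f.png",np.hstack([cv2.resize(t[130:275,150:480],(440,300)),cv2.resize(s[80:260,300:510],(350,300),interpolation=cv2.INTER_CUBIC)]))
E
```

```text
(no output)
```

View pics/f.png

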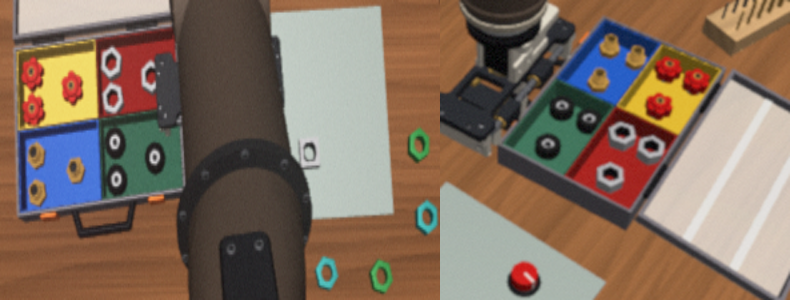

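All four pieces stand upright in their boxes; the square nut and the pointer knob are untouched.

```bash
python3 -c "
from cell import arm
print(arm.sign_off())"
```

```text
the job is handed in; nothing more can be done
None
```

The job is handed in: the star knob, hexagon nut, rubber foot and brass fitting each stand upright in their own boxes, the square nut and pointer knob were not touched, and the arm's clock read about 32 s of the 102 s allowed.

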